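# Close the guard of the bonding press and hold its lever level

## Robot

A 7-joint arm with a two-finger parallel gripper is mounted at the origin on a cart in front of the work surface, level with it; the furniture and walls round the work are solid. World frame = base frame: x ahead of the robot, y to its left, z up, the work surface at z = 0. Lengths are in m, angles in degrees, forces in N, time in s.
With the tool pointing down it reaches from about 0.425 to 0.875 m from the base axis. Payload 4.7 kg.
Tool frame: the origin (TCP) lies midway between the tips of the shut fingers; the grasp point (between the pads) lies 19 mm behind it; z points along the fingers, y is the line along which they close (so a half turn about z gives the same grasp; the last joint's range is limited). The gripper opens to 87 mm and grips with 3 to 60 N. Pads are 19 mm wide; open, the fingers measure 117 mm over their backs; the gripper's body (75 mm by 190 mm) begins 51 mm behind the grasp point.
Start: joints at [-75.51, 18.392, -4.016, 83.108, 1.295, 78.541, -3.26], TCP at [0.154, 0.632, 0.223] pointing down, gripper open.
Joint ranges: [-163.93, 163.93], [-17.29, 119.83], [-79.2, 71.16], [3.27, 140.29], [-89.18, 269.18], [5.43, 117.66], [-154.24, 154.24]. Speed limits (degrees/s): [147.25, 147.25, 180, 180, 180, 180, 180].

## Interface

Orientations are given as [roll, pitch, yaw] about the fixed x, y, z axes, in that order (R = Rz(yaw) Ry(pitch) Rx(roll)).
In Python, from cell import env gives the robot as it stands.
- The arm moves only by the tool step_arm, never from a script. Its argument "moves" is a list of rows, each an object with "dp": the shift along the tool's x, y, z in mm, a list of three; "dr": the turn, a rotation vector about the tool's x, y, z in rad, a list of three; "fingers": the closure, from 0 (fully open) to 1 (shut). In form: [{"dp": [dx, dy, dz], "dr": [ax, ay, az], "fingers": fingers}, ...]. A call has exactly 5 rows; each row shifts and turns the commanded pose from where the row before left it, along the tool's axes as they then stand; what a row does not reach is not made up. A row lasts 1/8 s, in which the tool goes at most 62.5 mm and 10.7 degrees, less where a joint would pass 70% of its speed; a pose out of reach is approached as far as the arm can. A call with a gripper value outside its range is refused whole. The fingers move at their own pace and stop on an object; "squeeze" is the grip in N (left out, the last holds). Time passes only in rows, so rows that do not move let the fingers close, or fill a call up. It gives the time, the measured TCP pose, the force, the opening and the grip force at its end, in the units of the state.
- env.get_obs(): the state, without advancing time (a new reading comes with each control period).
- env.read_camera(name): name is "scene" or "top" or "wrist"; returns the picture (400x640x3 uint8, red, green, blue); there is no depth.
- env.camera_model(name): a dict with "fx", "fy", "cx", "cy" (pixels), "R" (3x3) and "t" (3): a world point X has camera coordinates R X + t. Camera axes: x right, y down, z forward; pixel columns grow to the right and rows downward; lengths in m; the calibration is good to about 2 mm. A picture is of the moment at which its call begins: read the wrist's pose just before it. camera_model takes no time and is no camera call; for the wrist camera it gives the pose at the moment of the call.
- env.sign_off(): hands the job in; it is judged then, once.
The state is a dict: "time_s": time; "qpos": joint angles; "joint_velocities": joint speeds; "effort": joint torques, N m; "tool_pos": TCP position; "tool_rot": TCP orientation; "force": force on the tool from outside, world axes, zero at the start; "wrist_torque": the same for the moment, N m; "grip_width": finger opening in m; "grasp_force": force on a finger pad.
Only numpy, scipy, OpenCV 4.12 (cv2) and the standard library are available. Lean on these libraries where they do the work, as an engineer would, in place of code of your own. Each camera call takes 0.05 s, during which the arm holds its last target. There are 200 camera calls.

## Task

A freshly glued handle half-shell lies in the cradle of the small bench press. Slide the clear guard sash in front of it all the way down by its bow handle, and only then draw the press's sprung hand lever down by its grip until the lever is level, so that the presser foot bears on the shell, and go on holding it there: the glue is still grabbing, so the program finishes while the robot is holding the lever level. Do not draw the lever clearly past level (the foot spring bottoms and the shell cracks), and leave the tools lying about the bench where they are.

Things in the scene. Friction and masses are not known exactly. Their poses are not given: they have to be found in the camera images.
- press: grey bench press fixed on a wooden plinth 12 to 32 mm thick; 220 mm deep, 212 mm wide; frame 200 mm, ram 216 mm high. Origin: under the middle of its base, 3 mm below the plinth's top; x to its back (the guard in front faces -x), y to its left; turned by up to 15 degrees. The sash runs in channels at x = -98, y = -90 and +90 mm; the lever is outside the right side, its arm at y = -122 mm.
- sash (a joint): how far the guard sash is raised, m: 0 = down on its sill (a stop), 0.12 = fully up. A clear pane in an aluminium frame, 172 mm wide and 130 mm high, 0.35 kg, that stays by friction where it is left: about 4 N moves it down, about 11 N up.
- sash_handle (a point): centre of the bar of the dark steel bow handle on the sash's top rail: a round bar 12 mm thick along the press's y axis, 52 mm straight, 29 mm free below it. In the press frame at x = -98 mm, y = 0, z = 184 mm + the sash joint value.
- lever (a joint): how far the hand lever is drawn down from rest, rad: 0 = rest, pointing forward and up, 0.60 rad (34 degrees) above level; 0.60 = level; stop at 0.90. A spring always drives it back to 0; about 7 to 9 N down at the grip hold it level. Its axis runs along the press's y through x = 22, z = 160 mm of the press frame.
- lever_grip: black rubber crossbar at the lever's end: round bar 18 mm thick, 80 mm long, along the press's y axis, right of the arm; a sleeve that turns freely on its pin. Origin: its centre, 200 mm from the lever's axis. In the press frame y = -174, x = 22 - 200 cos a, z = 160 + 200 sin a (mm), a = 0.60 - lever value: at rest x = -143, z = 273; level x = -178, z = 160.
- foot: presser foot under the ram: round rubber-faced pad, 33 mm across; origin at the centre of its underside. The lever drives the ram down 34 mm per rad; the foot sits in it on a spring (1.5 N per mm, 3 N preload, 14 mm travel). It meets the shell some 13 degrees above level, presses with about 15 N at level and bottoms some 10 degrees below.
- shell: black and red handle half-shell, 275 x 36 x 34 mm, lying along the press's y axis in the cradle under the foot, its ends sticking out at both sides. Origin: centre of its underside. It is loose and stays where it lies.
- screwdriver: bystander: screwdriver 197 x 27 x 27 mm, lying along its x axis; origin at the centre of its underside
- spanner: bystander: flat spanner 25 x 171 x 8 mm, lying along its y axis; origin at the centre of its underside
- marker: bystander: marker pen 16 x 132 x 18 mm, lying along its y axis; origin at the centre of its underside
- spindle_grey: obstacle, fixed: bare light grey steel spindle, upright round post 34 mm thick that ends in small jaws 300 mm above the bench, in front and to the left of the press, next to where the gripper starts: rise before moving sideways; origin on its axis, 35 mm below the bench
- spindle_tri_right: obstacle, fixed: upright spindle to the right behind the press that carries three hanging black and red handles, from about 85 mm to 420 mm above the bench and up to 115 mm out from the axis; origin on its axis, 35 mm below the bench

How it is judged (in metres and radians):
On the way, in this order (a step that is already met when the one before it is completed fails the run):
1. the guard sash is all the way down while the lever is still up (value of joint sash below 0.006 m and value of joint lever below 0.2 rad), for 0.2 s.
2. the lever is held level with the foot bearing on the shell, for a second (value of joint sash below 0.006 m and value of joint lever between 0.49 and 0.71 rad and contact force between foot and shell above 7 N), for 1 s.
At the end, for the whole second after the job is handed in: the sash is down on its sill (within 6 mm), the robot bears on the lever's grip (over 2 N) and holds the lever level within 0.11 rad (6 degrees), so that the foot presses on the shell with 7 to 25 N; the shell still lies in its cradle (moved less than 12 mm) (all of step 2 and contact force between foot and shell below 25 N and contact force between any of the fingers, the arm and lever_grip above 2 N and distance of shell from where it was at the start of the episode below 0.012 m); the arm keeps its last pose, push and grip.
It fails at once if the lever is drawn while the guard sash is open (value of joint lever above 0.2 rad and value of joint sash above 0.012 m).
It fails at once if the lever is drawn clearly past level (more than 0.16 rad below it) (value of joint lever above 0.76 rad).
It fails at once if the screwdriver, spanner or marker on the bench is moved by more than 3 cm (distance of any of screwdriver, spanner, marker from where it was at the start of the episode above 0.03 m).
It also fails if it takes over 48 s, if anything falls off the work surface, if the arm or the gripper's body presses on something with over 40 N, if the wrist force passes 120 N, or if a joint passes its speed limit or range.

## Working session

There is one attempt and no reset: what is moved stays moved. The work goes in short steps, Python scripts to look and compute and a tool call to move; the robot and the scene stay as the last step left them, time stands still between calls to the robot, and variables do not carry over. Pictures are saved under pics/ and viewed, at most 10 in all, crops included, and the job is handed in when it is done.

Besides the shell and the picture viewer there is one more tool, called after "Emit:" as name([rows], argument=value, ...), one row to a line, values as JSON. step_arm: Moves the arm, as the interface text tells. Its arguments: {"type":"object","properties":{"moves":{"type":"array","items":{"type":"object","properties":{"dp":{"type":"array","items":{"type":"number"}},"dr":{"type":"array","items":{"type":"number"}},"fingers":{"type":"number"}}}},"squeeze":{"type":"number"}},"required":["moves"]}

```bash
mkdir -p pics; ls; python3 - <<'E'
from cell import env
import cv2
o=env.get_obs()
print({k:o[k] for k in('time_s','tool_pos','tool_rot','force','grip_width')})
for n in('scene','top'):
    cv2.imwrite(f'pics/{n}0.png',env.read_camera(n)[:,:,::-1])
    m=env.camera_model(n);print(n,m)
E
```

```text
pics
{'time_s': 0.0, 'tool_pos': array([0.15370561, 0.63101418, 0.22146568]), 'tool_rot': array([-1.79892885e+02,  7.21856617e-03,  1.66318471e+02]), 'force': array([ 0.44982873, -0.06292547,  0.500781  ]), 'grip_width': 0.08687652679684091}
scene {'fx': 478.33203515588775, 'fy': 478.33203515588775, 'cx': 320.38274961580805, 'cy': 195.64183340846512, 'R': array([[-0.99859355, -0.04997932,  0.01769154],
       [-0.04786897,  0.70648143, -0.70611086],
       [ 0.0227922 , -0.70596463, -0.70788026]]), 't': array([0.55863165, 0.01619492, 1.42960471])}
top {'fx': 363.66856756135394, 'fy': 363.66856756135394, 'cx': 323.3336452324153, 'cy': 198.4846533129597, 'R': array([[ 1.70315376e-02, -9.99852950e-01,  2.00136746e-03],
       [-9.90508494e-01, -1.71453464e-02, -1.36378005e-01],
       [ 1.36392265e-01,  3.40355647e-04, -9.90654851e-01]]), 't': array([0.16520254, 0.56779725, 0.99958165])}
```

View pics/scene0.png

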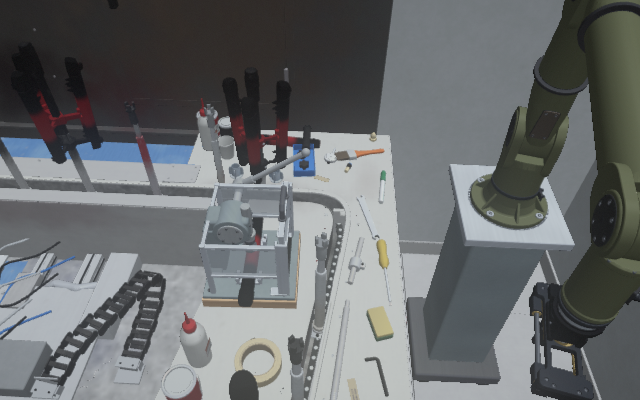

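View pics/top0.png

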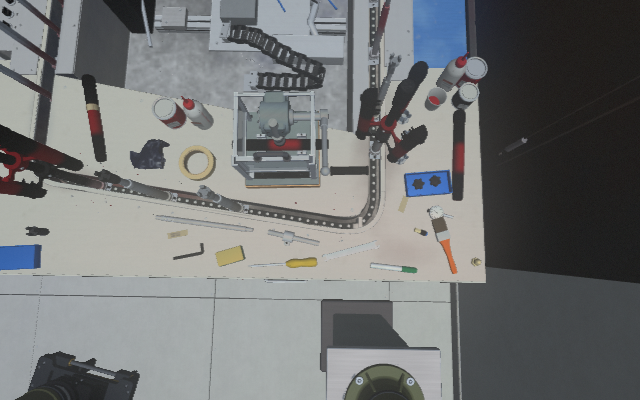

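The scene picture shows the press around (250,240) with its lever at about (275,165). In the top picture the press is at (277,140), with the lever grip near (350,170). I'll zoom in on both.

```bash
python3 - <<'E'
import cv2
t=cv2.imread('pics/top0.png')[80:200,220:380];cv2.imwrite('pics/topc.png',cv2.resize(t,None,fx=5,fy=5,interpolation=2))
t=cv2.imread('pics/scene0.png')[140:312,190:330];cv2.imwrite('pics/scenec.png',cv2.resize(t,None,fx=3.48,fy=3.48,interpolation=2))
E
```

```text
(no output)
```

View pics/topc.png

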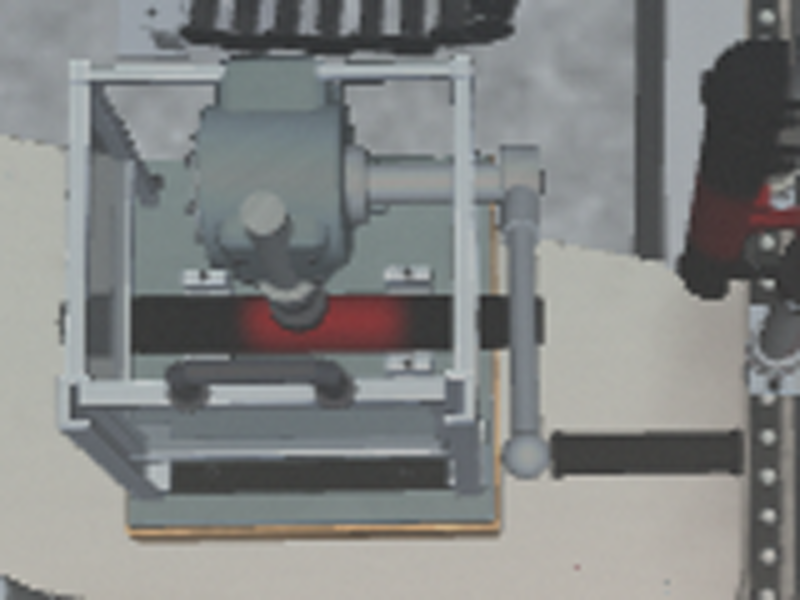

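View pics/scenec.png

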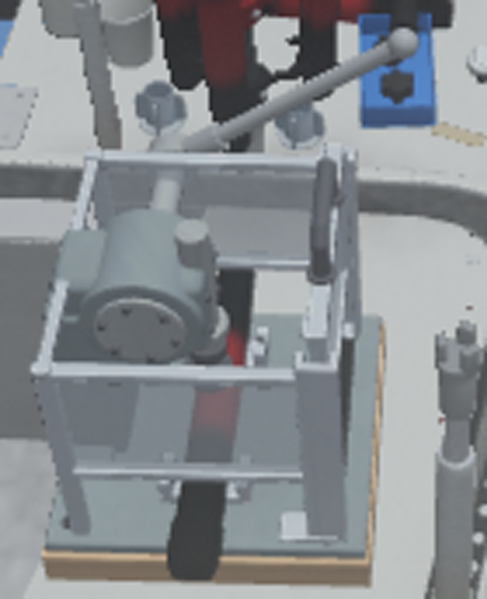

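The top crop shows these pixels:
- The bow bar runs from (175,375) to (350,378).
- The lever ball is at (527,455).
- The grip runs from (553,454) to (742,452).

In the scene crop the bow bar runs from (327,162) to (318,270) and the ball is at (403,42). The sash is clearly raised. I'll fit the press pose to these points.

```bash
cat > h.py <<'E'
import numpy as np
from cell import env
M={n:env.camera_model(n) for n in('scene','top')}
def proj(n,X):
    m=M[n];c=m['R']@X+m['t'];return np.array([m['fx']*c[0]/c[2]+m['cx'],m['fy']*c[1]/c[2]+m['cy']])
def P(p,l):
    c,s=np.cos(p[2]),np.sin(p[2]);l=np.array(l)/1000
    return np.array([p[0]+c*l[0]-s*l[1],p[1]+s*l[0]+c*l[1],p[3]+l[2]])
E
python3 - <<'E'
from h import *
from scipy.optimize import least_squares
T=lambda x,y:np.array([220+(x+.5)/5-.5,80+(y+.5)/5-.5])
S=lambda x,y:np.array([190+(x+.5)/3.48-.5,140+(y+.5)/3.48-.5])
G=(-143,-122,273)
def feats(p):
    s=p[4]*1000
    return [('top',T(527,455),G),('top',T(553,453.5),(-143,-134,273)),('top',T(742,452),(-143,-214,273)),('scene',S(403,42),G),
     ('top',T(261,373),(-98,0,184+s)),('scene',S(324,215),(-98,0,184+s)),
     ('top',T(175,375),(-98,32,184+s)),('top',T(350,376),(-98,-32,184+s))]
f=lambda p:np.concatenate([proj(n,P(p,l))-u for n,u,l in feats(p)])
r=least_squares(f,[.65,.1,0,.02,.08],loss='soft_l1')
p=r.x;print(p,np.degrees(p[2]));print(f(p).reshape(-1,2).round(1))
np.save('p.npy',p)
print('handle',P(p,(-98,0,184+p[4]*1e3)),'down',P(p,(-98,0,184)),'grip rest',P(p,(-143,-174,273)),'level',P(p,(-178,-174,160)))
X=np.linalg.inv
for l in[(-110,106,3),(-110,-106,3)]:print(proj('top',P(p,l)),proj('scene',P(p,l)))
E
```

```text
[0.73145186 0.29657018 0.01674011 0.0264197  0.04736585] 0.9591374357075033
[[ 0.  -0.4]
 [ 0.4 -0.1]
 [-0.3  0.3]
 [ 0.1  0. ]
 [-0.3  0.6]
 [-0.6 -0.2]
 [ 2.9  0.2]
 [-4.1 -0. ]]
handle [0.63346559 0.29492972 0.25778555] down [0.63346559 0.29492972 0.2104197 ] grip rest [0.59138454 0.12020083 0.2994197 ] level [0.55638944 0.11961496 0.1864197 ]
[245.83633096 178.87367199] [286.94327592 300.05725866]
[318.9097807  178.92241147] [293.44004703 232.33303382]
```

The fit is consistent: yaw is about 1°, the sash is about 47 mm up, and the handle is at (0.633, 0.295, 0.258). I'll rise first, then turn so the fingers close along the press x axis.

Emit:
step_arm([
  {"dp": [0,0,-40],"dr": [0,0,0],"fingers": 0},
  {"dp": [0,0,-50],"dr": [0,0,0],"fingers": 0},
  {"dp": [0,0,-50],"dr": [0,0,0],"fingers": 1},
  {"dp": [0,0,-20],"dr": [0,0,0.14],"fingers": 1},
  {"dp": [0,0,0],"dr": [0,0,0.16],"fingers": 1},
])

```text
time_s: 0.72
tool_pos: [0.1539, 0.6322, 0.3848]
tool_rot: [179.8, -0.1, 148.8]
force: [-0.3, 0.9, -0.1]
grip_width: 0.0649
grasp_force: 0.0
```

Emit:
step_arm([
  {"dp": [0,0,0],"dr": [0,0,0.17],"fingers": 1},
  {"dp": [0,0,0],"dr": [0,0,0.17],"fingers": 1},
  {"dp": [0,0,0],"dr": [0,0,0.17],"fingers": 1},
  {"dp": [0,0,0],"dr": [0,0,0.17],"fingers": 1},
  {"dp": [0,0,0],"dr": [0,0,0.17],"fingers": 1},
])

```text
time_s: 1.35
tool_pos: [0.1537, 0.6314, 0.3819]
tool_rot: [-180.0, 0.1, 100.1]
force: [0.1, 0.5, 0.1]
grip_width: 0.0146
grasp_force: 0.0
```

Emit:
step_arm([
  {"dp": [0,0,0],"dr": [0,0,0.15],"fingers": 1},
  {"dp": [0,0,0],"dr": [0,0,0],"fingers": 1},
  {"dp": [-20,30,0],"dr": [0,0,0],"fingers": 1},
  {"dp": [-28,40,0],"dr": [0,0,0],"fingers": 1},
  {"dp": [-28,40,0],"dr": [0,0,0],"fingers": 1},
])

```text
time_s: 1.98
tool_pos: [0.267, 0.5583, 0.3822]
tool_rot: [180.0, 0.0, 92.1]
force: [0.4, 0.6, -0.2]
grip_width: 0.0004
grasp_force: 0.0
```

Emit:
step_arm([
  {"dp": [-28,40,0],"dr": [0,0,0],"fingers": 1},
  {"dp": [-28,40,0],"dr": [0,0,0],"fingers": 1},
  {"dp": [-28,40,0],"dr": [0,0,0],"fingers": 1},
  {"dp": [-28,40,0],"dr": [0,0,0],"fingers": 1},
  {"dp": [-28,40,0],"dr": [0,0,0],"fingers": 1},
])

```text
time_s: 2.6
tool_pos: [0.4716, 0.4246, 0.3824]
tool_rot: [-180.0, -0.0, 92.0]
force: [-0.4, 0.3, 0.1]
grip_width: 0.0007
grasp_force: 0.0
```

Emit:
step_arm([
  {"dp": [-28,40,0],"dr": [0,0,0],"fingers": 1},
  {"dp": [-28,40,0],"dr": [0,0,0],"fingers": 1},
  {"dp": [-28,40,0],"dr": [0,0,0],"fingers": 1},
  {"dp": [0,0,0],"dr": [0,0,0],"fingers": 1},
  {"dp": [0,0,0],"dr": [0,0,0],"fingers": 1},
])

```text
time_s: 3.22
tool_pos: [0.5927, 0.346, 0.3821]
tool_rot: [-179.9, -0.0, 92.0]
force: [-0.9, 0.1, -0.0]
grip_width: 0.0004
grasp_force: 0.0
```

Emit:
step_arm([
  {"dp": [-26,19.5,0],"dr": [0,0,0],"fingers": 1},
  {"dp": [-26,19.5,0],"dr": [0,0,0.017],"fingers": 1},
  {"dp": [0,0,30],"dr": [0,0,0],"fingers": 1},
  {"dp": [0,0,30],"dr": [0,0,0],"fingers": 1},
  {"dp": [0,0,0],"dr": [0,0,0],"fingers": 1},
])

```text
time_s: 3.85
tool_pos: [0.6313, 0.2965, 0.3201]
tool_rot: [-179.7, 0.0, 91.1]
force: [0.2, 0.4, -0.4]
grip_width: 0.0004
grasp_force: 0.0
```

```bash
python3 - <<'E'
from h import *
import cv2
p=np.load('p.npy');o=env.get_obs();print(o['tool_pos'],o['tool_rot'])
M['wrist']=env.camera_model('wrist');im=env.read_camera('wrist')[:,:,::-1].copy()
for l in[(-98,26,184+p[4]*1e3),(-98,-26,184+p[4]*1e3),(-143,-134,273),(-143,-214,273)]:
    u=proj('wrist',P(p,l));print(u);cv2.circle(im,tuple(int(round(v)) for v in u),3,(0,255,0),1)
cv2.imwrite('pics/w1.png',im)
E
```

```text
[0.6312864  0.29654504 0.3200743 ] [-1.79705932e+02  4.55203879e-02  9.10981756e+01]
[322.17180073 178.62672936]
[321.84429261 242.33468637]
[262.31386205 395.39004122]
[266.89939976 470.86062504]
```

View pics/w1.png

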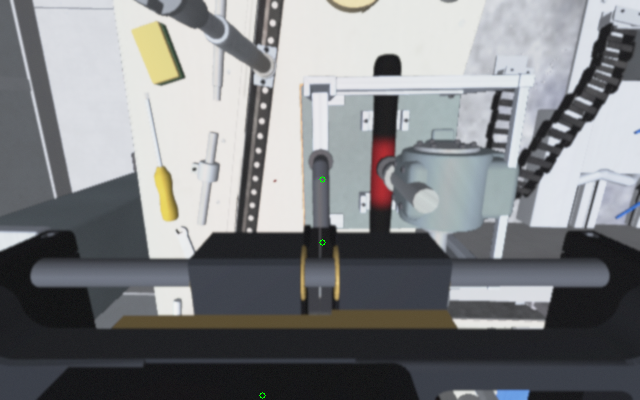

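The wrist picture shows the bow bar along column 321 (rows 160–240), which matches the prediction, and the shut fingers are right over it. Next I'll push down.

Emit:
step_arm([
  {"dp": [0,2,25],"dr": [0,0,0],"fingers": 1},
  {"dp": [0,0,20],"dr": [0,0,0],"fingers": 1},
  {"dp": [0,0,5],"dr": [0,0,0],"fingers": 1},
  {"dp": [0,0,5],"dr": [0,0,0],"fingers": 1},
  {"dp": [0,0,5],"dr": [0,0,0],"fingers": 1},
])

```text
time_s: 4.53
tool_pos: [0.636, 0.296, 0.2643]
tool_rot: [179.9, -0.1, 90.9]
force: [-1.7, 1.1, 3.7]
grip_width: 0.0003
grasp_force: 2.1
```

Emit:
step_arm([
  {"dp": [0,0,6],"dr": [0,0,0],"fingers": 1},
  {"dp": [0,0,6],"dr": [0,0,0],"fingers": 1},
  {"dp": [0,0,6],"dr": [0,0,0],"fingers": 1},
  {"dp": [0,0,6],"dr": [0,0,0],"fingers": 1},
  {"dp": [0,0,6],"dr": [0,0,0],"fingers": 1},
])

```text
time_s: 5.15
tool_pos: [0.6358, 0.2951, 0.2321]
tool_rot: [180.0, -0.0, 90.9]
force: [-0.0, 3.6, 3.9]
grip_width: 0.0008
grasp_force: 2.1
```

Contact is made and the sash is moving at about 4 N. I have about 16 mm to go.

Emit:
step_arm([
  {"dp": [0,0,4],"dr": [0,0,0],"fingers": 1},
  {"dp": [0,0,3],"dr": [0,0,0],"fingers": 1},
  {"dp": [0,0,3],"dr": [0,0,0],"fingers": 1},
  {"dp": [0,0,2],"dr": [0,0,0],"fingers": 1},
  {"dp": [0,0,0],"dr": [0,0,0],"fingers": 1},
])

```text
time_s: 5.78
tool_pos: [0.6357, 0.2942, 0.2202]
tool_rot: [-180.0, 0.1, 90.8]
force: [0.5, 2.4, 2.2]
grip_width: 0.0006
grasp_force: 1.1
```

Emit:
step_arm([
  {"dp": [0,0,2],"dr": [0,0,0],"fingers": 1},
  {"dp": [0,0,1],"dr": [0,0,0],"fingers": 1},
  {"dp": [0,0,1],"dr": [0,0,0],"fingers": 1},
  {"dp": [0,0,0],"dr": [0,0,0],"fingers": 1},
  {"dp": [0,0,0],"dr": [0,0,0],"fingers": 1},
])

```text
time_s: 6.4
tool_pos: [0.6357, 0.2943, 0.2163]
tool_rot: [-180.0, 0.0, 90.8]
force: [-1.7, 0.1, 3.3]
grip_width: 0.0008
grasp_force: 1.4
```

Emit:
step_arm([
  {"dp": [0,0,1],"dr": [0,0,0],"fingers": 1},
  {"dp": [0,0,1],"dr": [0,0,0],"fingers": 1},
  {"dp": [0,0,1],"dr": [0,0,0],"fingers": 1},
  {"dp": [0,0,0],"dr": [0,0,0],"fingers": 1},
  {"dp": [0,0,0],"dr": [0,0,0],"fingers": 1},
])

```text
time_s: 7.02
tool_pos: [0.6358, 0.2943, 0.2154]
tool_rot: [180.0, -0.0, 90.8]
force: [-3.7, -1.4, 9.4]
grip_width: 0.0006
grasp_force: 4.9
```

Emit:
step_arm([
  {"dp": [0,0,1],"dr": [0,0,0],"fingers": 1},
  {"dp": [0,0,1],"dr": [0,0,0],"fingers": 1},
  {"dp": [0,0,1],"dr": [0,0,0],"fingers": 1},
  {"dp": [0,0,0],"dr": [0,0,0],"fingers": 1},
  {"dp": [0,0,0],"dr": [0,0,0],"fingers": 1},
])

```text
time_s: 7.65
tool_pos: [0.6359, 0.2944, 0.2153]
tool_rot: [179.9, -0.1, 90.8]
force: [-7.8, -2.1, 18.7]
grip_width: 0.0007
grasp_force: 9.5
```

The sash is seated: it holds at 0.2153 with 18.7 N. To keep the gripper body clear of the hanging handles, I'll grip the lever with the tool tilted back 25°.

Emit:
step_arm([
  {"dp": [0,0,-20],"dr": [0,0,0],"fingers": 1},
  {"dp": [0,0,-50],"dr": [0,0,0],"fingers": 1},
  {"dp": [0,0,-50],"dr": [0,0,0],"fingers": 1},
  {"dp": [0,0,-50],"dr": [0,0,0],"fingers": 1},
  {"dp": [0,0,-20],"dr": [0,0,0],"fingers": 1},
])

```text
time_s: 8.28
tool_pos: [0.6368, 0.2946, 0.4043]
tool_rot: [179.7, -0.1, 90.8]
force: [-0.1, 0.3, 0.1]
grip_width: 0.0003
grasp_force: 0.0
```

Emit:
step_arm([
  {"dp": [-45,-21.5,0],"dr": [0,0,0],"fingers": 1},
  {"dp": [-45,-21.5,0],"dr": [0,0,0],"fingers": 0.5},
  {"dp": [-45,-21.5,0],"dr": [0,0,0],"fingers": 0},
  {"dp": [-45,-21.5,0],"dr": [0,0,0],"fingers": 0},
  {"dp": [0,0,0],"dr": [-0.109,0,0],"fingers": 0},
])

```text
time_s: 8.9
tool_pos: [0.5535, 0.1075, 0.4006]
tool_rot: [173.6, 0.1, 90.3]
force: [0.6, 0.2, 0.1]
grip_width: 0.0326
grasp_force: 0.0
```

Emit:
step_arm([
  {"dp": [0,0,0],"dr": [-0.109,0,0],"fingers": 0},
  {"dp": [0,0,0],"dr": [-0.109,0,0],"fingers": 0},
  {"dp": [0,0,0],"dr": [-0.109,0,0],"fingers": 0},
  {"dp": [0,0,0],"dr": [0,0,0],"fingers": 0},
  {"dp": [0,0,0],"dr": [0,0,0],"fingers": 0},
])

```text
time_s: 9.52
tool_pos: [0.553, 0.1131, 0.401]
tool_rot: [155.0, -0.0, 90.8]
force: [0.6, -1.1, -0.6]
grip_width: 0.0816
grasp_force: 0.0
```

```bash
python3 - <<'E'
from h import *
import cv2
from scipy.spatial.transform import Rotation as Ro
p=np.load('p.npy');p[3]=.0253
o=env.get_obs();print(o['time_s'],o['tool_pos'],o['tool_rot'],o['qpos'],o['force'])
M['wrist']=env.camera_model('wrist');im=env.read_camera('wrist')[:,:,::-1].copy()
for l in[(-143,-134,273),(-143,-214,273)]:
    u=proj('wrist',P(p,l));print(u);cv2.circle(im,tuple(int(round(v)) for v in u),3,(0,255,0),1)
cv2.imwrite('pics/w2.png',im)
R=Ro.from_euler('xyz',o['tool_rot'],degrees=True).as_matrix()
g=P(p,(-143,-182,273));print(g,'tool-frame shift of TCP mm',(R.T@(g+.019*R[:,2]-o['tool_pos']))*1e3)
E
```

```text
9.525 [0.55300617 0.1131223  0.4010179 ] [ 1.55049211e+02 -1.05711967e-02  9.08156490e+01] [-42.08529938 -14.15213211  18.22810685  99.77594311  14.55171359
  70.81921384 -24.68009861] [ 0.60809443 -1.06447247 -0.57918795]
[308.76556834 142.46830674]
[309.74546504 227.45614175]
[0.59151846 0.11220195 0.2983    ] tool-frame shift of TCP mm [ -1.48743309  -8.42783733 128.36987205]
```

View pics/w2.png

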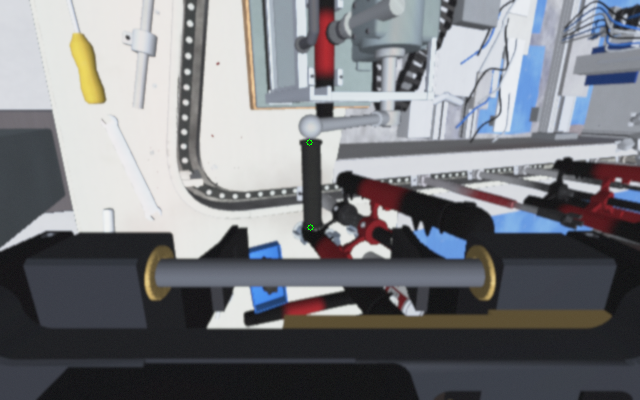

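The wrist picture shows the grip from (311,142) to (313,232), within about 2 px of the prediction. The hanging handle is to its right, from (345,180) to (490,230). I'll check its clearance.

```bash
python3 - <<'E'
from h import *
m=env.camera_model('wrist');C=-m['R'].T@m['t'];print(C)
for u,v,z in[(340,175,.085),(400,180,.25),(465,200,.42),(465,200,.35),(440,195,.42)]:
    d=m['R'].T@np.array([(u-m['cx'])/m['fx'],(v-m['cy'])/m['fy'],1]);print(u,v,z,C+d*(z-C[2])/d[2])
E
```

```text
[0.48428264 0.18698671 0.54894497]
340 175 0.085 [0.74178026 0.07890755 0.085     ]
400 180 0.25 [0.73662654 0.10444262 0.25      ]
465 200 0.42 [0.64609104 0.13415518 0.42      ]
465 200 0.35 [0.73393152 0.10547467 0.35      ]
440 195 0.42 [0.62411811 0.13970502 0.42      ]
```

Clear: the handle edge is at x of about 0.735. Moving in along the tool axis.

Emit:
step_arm([
  {"dp": [-1,-8,20],"dr": [0,0,0],"fingers": 0},
  {"dp": [0,0,35],"dr": [0,0,0],"fingers": 0},
  {"dp": [0,0,35],"dr": [0,0,0],"fingers": 0},
  {"dp": [0,0,28],"dr": [0,0,0],"fingers": 0},
  {"dp": [0,0,10],"dr": [0,0,0],"fingers": 0},
])

```text
time_s: 10.2
tool_pos: [0.5998, 0.1124, 0.279]
tool_rot: [155.2, 0.1, 90.8]
force: [0.5, -0.5, 0.1]
grip_width: 0.0868
grasp_force: 0.0
```

Emit:
step_arm([
  {"dp": [0,0,0],"dr": [0,0,0],"fingers": 0.6},
  {"dp": [0,0,0],"dr": [0,0,0],"fingers": 1},
  {"dp": [0,0,0],"dr": [0,0,0],"fingers": 1},
  {"dp": [0,0,0],"dr": [0,0,0],"fingers": 1},
  {"dp": [0,0,0],"dr": [0,0,0],"fingers": 1},
], squeeze=25)

```text
time_s: 10.82
tool_pos: [0.5993, 0.1133, 0.2816]
tool_rot: [155.0, -0.0, 90.9]
force: [-0.1, 0.1, -0.2]
grip_width: 0.0448
grasp_force: 0.0
```

Emit:
step_arm([
  {"dp": [0,0,0],"dr": [0,0,0],"fingers": 1},
  {"dp": [0,0,0],"dr": [0,0,0],"fingers": 1},
  {"dp": [0,0,0],"dr": [0,0,0],"fingers": 1},
  {"dp": [0,0,0],"dr": [0,0,0],"fingers": 1},
  {"dp": [0,0,0],"dr": [0,0,0],"fingers": 1},
])

```text
time_s: 11.45
tool_pos: [0.6002, 0.1133, 0.282]
tool_rot: [154.9, -0.0, 90.9]
force: [5.0, 0.1, 0.3]
grip_width: 0.0171
grasp_force: 25.0
```

The grip is held (17 mm opening, 25 N). I'll draw it along the arc in half-steps of 0.05 rad.

Emit:
step_arm([
  {"dp": [0,-8.4,5.4],"dr": [0,0,0],"fingers": 1},
  {"dp": [0,-8.3,5.6],"dr": [0,0,0],"fingers": 1},
  {"dp": [0,-7.8,6.2],"dr": [0,0,0],"fingers": 1},
  {"dp": [0,-7.7,6.4],"dr": [0,0,0],"fingers": 1},
  {"dp": [0,0,0],"dr": [0,0,0],"fingers": 1},
])

```text
time_s: 12.08
tool_pos: [0.5805, 0.1126, 0.2457]
tool_rot: [154.9, 0.0, 90.9]
force: [7.6, -0.2, 0.9]
grip_width: 0.0172
grasp_force: 25.0
```

Emit:
step_arm([
  {"dp": [0,-6.5,7],"dr": [0,0,0],"fingers": 1},
  {"dp": [0,-6.5,7.2],"dr": [0,0,0],"fingers": 1},
  {"dp": [0,-6.0,7.7],"dr": [0,0,0],"fingers": 1},
  {"dp": [0,-6.2,7.8],"dr": [0,0,0],"fingers": 1},
  {"dp": [0,0,0],"dr": [0,0,0],"fingers": 1},
])

```text
time_s: 12.7
tool_pos: [0.5691, 0.1123, 0.2076]
tool_rot: [155.1, 0.0, 90.8]
force: [-0.6, -2.5, 5.8]
grip_width: 0.0172
grasp_force: 25.0
```

Emit:
step_arm([
  {"dp": [0,-5.4,8.3],"dr": [0,0,0],"fingers": 1},
  {"dp": [0,-5.4,8.3],"dr": [0,0,0],"fingers": 1},
  {"dp": [0,-4.8,8.7],"dr": [0,0,0],"fingers": 1},
  {"dp": [0,-4,7],"dr": [0,0,0],"fingers": 1},
  {"dp": [0,0,0],"dr": [0,0,0],"fingers": 1},
])

```text
time_s: 13.32
tool_pos: [0.5654, 0.1122, 0.1709]
tool_rot: [155.1, 0.0, 90.8]
force: [-2.1, -4.0, 7.7]
grip_width: 0.0174
grasp_force: 25.0
```

Emit:
step_arm([
  {"dp": [0,0,1.5],"dr": [0,0,0],"fingers": 1},
  {"dp": [0,0,0],"dr": [0,0,0],"fingers": 1},
  {"dp": [0,0,0],"dr": [0,0,0],"fingers": 1},
  {"dp": [0,0,0],"dr": [0,0,0],"fingers": 1},
  {"dp": [0,0,0],"dr": [0,0,0],"fingers": 1},
])

```text
time_s: 13.95
tool_pos: [0.5654, 0.1122, 0.1695]
tool_rot: [155.1, 0.0, 90.8]
force: [-4.0, -4.0, 8.4]
grip_width: 0.017
grasp_force: 25.0
```

```bash
python3 - <<'E'
from h import *
import cv2
p=np.load('p.npy');p[3]=.0253
o=env.get_obs();print(o['tool_pos'],o['force'],o['joint_velocities'].round(2) if hasattr(o['joint_velocities'],'round') else '')
out=[]
for n,(x,y) in(('top',(240,80)),('scene',(210,130))):
    im=cv2.resize(env.read_camera(n)[y:y+130,x:x+100,::-1],None,fx=4,fy=4,interpolation=2)
    for a,c in((0,(0,255,0)),(.11,(0,0,255)),(-.11,(255,0,0))):
        u=(proj(n,P(p,(22-200*np.cos(a),-122,160+200*np.sin(a))))-[x,y]+.5)*4
        cv2.circle(im,tuple(int(v) for v in u),3,c,-1)
    u=(proj(n,P(p,(-98,0,184)))-[x,y]+.5)*4;cv2.circle(im,tuple(int(v) for v in u),3,(255,0,255),-1)
    out.append(im)
cv2.imwrite('pics/fin.png',np.hstack(out))
E
```

```text
[0.56543828 0.11217297 0.16949904] [-4.04117287 -4.0177195   8.38742211] [-0.04  0.16  0.01 -0.12 -0.06 -0.03 -0.01]
```

View pics/fin.png

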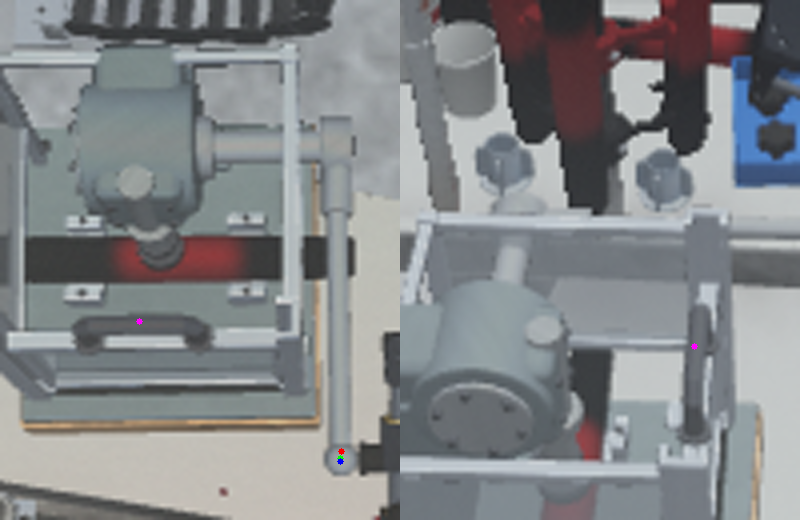

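The top picture shows the lever ball at (341,459), next to the level mark, and the bow bar on the sash-down mark. A vertical load of 8.4 N also fits level. I'll hold a little longer and then hand in.

Emit:
step_arm([
  {"dp": [0,0,0],"fingers": 1},
  {"dp": [0,0,0],"fingers": 1},
  {"dp": [0,0,0],"fingers": 1},
  {"dp": [0,0,0],"fingers": 1},
  {"dp": [0,0,0],"fingers": 1},
])

```text
validation failed for argument at $.mo...
```

Emit:
step_arm([
  {"dp": [0,0,0],"fingers": 1},
  {"dp": [0,0,0],"fingers": 1},
  {"dp": [0,0,0],"fingers": 1},
  {"dp": [0,0,0],"fingers": 1},
  {"dp": [0,0,0],"fingers": 1},
])

```text
validation failed for argument at $.mo...
```

```bash
python3 -c "
from cell import env
print(env.get_obs()['tool_pos'],env.get_obs()['force']);print(env.sign_off())"
```

```text
[0.5654534  0.1121701  0.16951687] [-4.40572575 -3.11119321  8.42456241]
the job is handed in; nothing more can be done
None
```

I handed the job in with the sash on its sill and the arm gripping the lever at about level (8.4 N down), but no verdict came back, and my last two hold calls (1.25 s) were refused for a format error, so the lever had been level for only about 0.9 s at hand-in and the 1 s hold of step 2 depends on the judged second after it.

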